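# Match a gear to the master on the roll tester

## Robot

A 7-joint arm with a two-finger parallel gripper is mounted at the origin on a cart in front of the work surface, level with it; the furniture and walls round the work are solid. World frame = base frame: x ahead of the robot, y to its left, z up, the work surface at z = 0. Lengths are in m, angles in degrees, forces in N, time in s.
With the tool pointing down it reaches from about 0.4 to 0.875 m from the base axis. Payload 4.4 kg.
Tool frame: the origin (TCP) lies between the finger pads; the fingertips stand 22 mm ahead of it and the grasp point (between the pads) lies 3 mm ahead of it (finger_overhang is the distance from the TCP to the fingertips, in m); z points along the fingers, y is the line along which they close (so a half turn about z gives the same grasp; the last joint's range is limited). The gripper opens to 85 mm and grips with 20 to 120 N. Pads are 22 mm wide; open, the fingers measure 114 mm over their backs; the gripper's body (76 mm by 85 mm) begins 54 mm behind the grasp point. The pads swing forward as they close: fully open they stand 13 mm farther back than shut.
Start: joints at [-78.312, 36.005, 2.206, 86.941, -1.547, 57.084, -1.146], TCP at [0.173, 0.627, 0.253] pointing down, gripper open.
Joint ranges: [-175.42, 175.42], [-21.48, 121.26], [-71.46, 75.88], [10.55, 141.38], [-63.04, 243.04], [13.31, 113.54], [-168.57, 168.57]. Speed limits (degrees/s): [147.25, 147.25, 180, 180, 180, 180, 180].

## Interface

Orientations are given as [roll, pitch, yaw] about the fixed x, y, z axes, in that order (R = Rz(yaw) Ry(pitch) Rx(roll)).
In Python, from cell import * gives the robot as it stands. The module is installed in compiled form; this text tells all that it offers. Calls block until the motion is done:
- movep(position, orientation): joint-space move of the TCP to a pose.
- line_to(position, ori=None, feed=0.15): straight line of the TCP; ori=None keeps the orientation; feed is the mean speed in m/s.
- goto_joints(angles): joint-space move.
- command_gripper(opening, strength=None): finger opening in m; strength is the grip in N (None keeps the last); returns when the fingers have stopped.
- hold(seconds).
- ik(position, orientation): joint angles nearest the present ones, or None.
- read_state(): the state.
- camera(name): name is "scene" or "top" or "wrist"; returns the picture (400x640x3 uint8, red, green, blue); there is no depth.
- get_calibration(name): a dict with "fx", "fy", "cx", "cy" (pixels), "R" (3x3) and "t" (3): a world point X has camera coordinates R X + t. Camera axes: x right, y down, z forward; pixel columns grow to the right and rows downward; lengths in m; the calibration is good to about 2 mm. A picture is of the moment at which its call begins: read the wrist's pose just before it. get_calibration takes no time and is no camera call; for the wrist camera it gives the pose at the moment of the call.
A pose or a line that the arm cannot do raises Unreachable and nothing moves.
- finish_job(): hands the job in; it is judged then, once.
The state is a dict: "time": time; "qpos": joint angles; "joint_velocities": joint speeds; "tau": joint torques, N m; "position": TCP position; "tcp_rot": TCP orientation; "wrist_force": force on the tool from outside, world axes, zero at the start; "ft_torque": the same for the moment, N m; "width": finger opening in m; "finger_force": force on a finger pad.
Only numpy, scipy, OpenCV 4.12 (cv2) and the standard library are available. Lean on these libraries where they do the work, as an engineer would, in place of code of your own. Each camera call takes 0.05 s, during which the arm holds its last target. There are 200 camera calls.

## Task

Take the gear that was left on the roll tester's carriage post off it and lay it flat in the shallow tray. Then find the gear in the rack that has as many teeth as the master, lay it flat on that post, push the carriage fully home so that its teeth mesh with the master, and then turn the master by its bar knob a quarter turn clockwise (seen from above), so that the bar stands square across the slide. Leave the other two gears standing in the rack and do not disturb the oil can, the thread spool and the tape roll.

Things in the scene. Friction and masses are not known exactly. Their poses are not given: they have to be found in the camera images.
- tester: Gear roll tester, fixed on the bench for the job: grey base plate 240 x 80 x 12 mm; origin under its centre. Its x axis points along the slide from the carriage to the master. The master turns about a fixed upright axis at x = +55 mm.
- post (a point): Foot of the carriage's upright post, on the carriage's flat top (28 mm above the bench), on the post's axis. The post is 11 mm thick and 37 mm high, its last 8 mm coned to 4 mm. A gear laid flat over it rests with its lower boss on the carriage, its centre 16 mm above this point, and turns freely. The carriage (105 x 56 mm) moves with its post along the tester's x.
- carriage_handle (a point): Point on the axis of the carriage's round upright handle, 27 mm above the carriage top; the handle is 16 mm thick, rises 44 mm above the carriage top (to 17 mm above this point), and stands 55 mm behind the post, on the side away from the master.
- carriage (a joint): Slide of the carriage: 0 m is drawn back (start), 0.045 m is fully home towards the master, where a stop leaves 48.5 mm from post to master axis, so that a twelve-tooth gear is in mesh. Moving it takes about 4 N and it stays where it is left. If tooth meets tooth and it stops short, turn the master a little and push again.
- master (a joint): Turn of the master gear, in rad; grows clockwise seen from above. At 0 the knob's bar lies along the slide, at 1.57 square across it. Starts between 0 and 0.4; stops at -0.6 and 2.4. Turns with about 0.03 N m and stays where it is left.
- master_knob (a point): Centre of the bar knob on top of the master: a bar 44 mm long, 10 mm thick, 20 mm high (10 mm above and below this point) whose length is this point's x axis; beneath it a neck 18 mm thick and 6 mm high, then the master's boss.
- master_centre (a point): Centre of the master gear on the tester: dark steel, twelve teeth, 56 mm over the tips, same tooth size, rim and bosses as the loose gears, at the same height as a gear lying on the carriage. Its x axis runs through a gap between two teeth.
- rack: Wooden gear rack, fixed, 190 x 82 mm, origin under its centre. Three slots across it, at x = -60, 0, +60 mm; gears stand in them on edge on a floor 8 mm above the bench, in grooves 9 mm deep, 14.5 mm wide. Two side rails along x rise to 52 mm above the bench, 70 mm apart, so only the tops of the gears are free, to be pinched across the rim (12 mm) above the boss.
- gear_10_centre (a point): Centre of the small gear: steel spur gear, 10 teeth, 48 mm over the tips, rim 12 mm thick, a round boss 26 mm wide standing 10 mm out of each side (32 mm overall, both sides alike), bore 14 mm, 120 g. Point on the axis, half-way through; z = gear axis, x through a gap between teeth. Starts on edge in one of the rack's three slots (which varies), axis along the rack's x.
- gear_12_centre (a point): Centre of the middle-sized gear: steel spur gear, 12 teeth, 56 mm over the tips, rim 12 mm thick, a round boss 26 mm wide standing 10 mm out of each side (32 mm overall, both sides alike), bore 14 mm, 144 g. Point on the axis, half-way through; z = gear axis, x through a gap between teeth. Starts on edge in one of the rack's three slots (which varies), axis along the rack's x.
- gear_14_centre (a point): Centre of the large gear in the rack: steel spur gear, 14 teeth, 64 mm over the tips, rim 12 mm thick, a round boss 26 mm wide standing 10 mm out of each side (32 mm overall, both sides alike), bore 14 mm, 168 g. Point on the axis, half-way through; z = gear axis, x through a gap between teeth. Starts on edge in one of the rack's three slots (which varies), axis along the rack's x.
- gear_old_centre (a point): Centre of the gear left on the tester: steel spur gear, 14 teeth, 64 mm over the tips, rim 12 mm thick, a round boss 26 mm wide standing 10 mm out of each side (32 mm overall, both sides alike), bore 14 mm, 160 g. Point on the axis, half-way through; z = gear axis, x through a gap between teeth. At the start it lies on the carriage over the post.
- gear_12: The twelve-tooth gear itself; origin and axes as its centre point. Set down standing on two teeth on the bench, it topples flat when its top is pushed over, or when it is let go leaning; lying flat it rests on a boss, rim 10 mm clear.
- gear_old: The gear left on the tester itself; origin and axes as its centre point.
- tray_in (a point): Centre of the inner floor of the open aluminium tray, fixed, 128 x 128 mm outside, walls 4 mm thick and 20 mm high; the inner floor is 4 mm above the bench. x and y run along its sides.
- sole_block: A heavy sole-shaped block, fixed, to the right of the rack: 312 x 144 mm, origin under its centre, its long way about along world x, its top with the sole on it 97 mm above the bench. A glue brush stands up slanting from it, its handle reaching 330 mm above the bench at the side towards the rack: keep clear of it.
- oil_can: Small brass oil can, 58 mm wide, 125 mm high with its spout, loose; origin under its centre. Bystander.
- spool: Wooden thread spool standing upright, 40 mm wide, 50 mm high, loose; origin under its centre. Bystander.
- tape: Roll of grey masking tape lying flat, 97 mm wide, 18 mm high, loose; origin under its centre. Bystander.
Not all that is in view belongs to the job. What is shaped like the gear_12 but purple is not meant.

How it is judged (in metres and radians):
On the way, in this order (a step that is already met when the one before it is completed fails the run):
1. the gear that was on the tester lies flat in the tray (x of gear_old_centre in the frame of tray_in between -0.04 and 0.04 m and y of gear_old_centre in the frame of tray_in between -0.04 and 0.04 m and z of gear_old_centre in the frame of tray_in between 0.01 and 0.022 m and angle between the z axis of gear_old_centre and the z axis of tester, either way round below 0.2 rad), for 0.2 s.
2. the twelve-tooth gear lies flat on the carriage, over its post (z of gear_12_centre in the frame of post between 0.012 and 0.0195 m and horizontal distance between gear_12_centre and post below 0.004 m and angle between the z axis of gear_12_centre and the z axis of tester, either way round below 0.12 rad), for 0.2 s.
3. the carriage is home and the gear is in mesh with the master (all of step 2 and horizontal distance between gear_12_centre and master_centre below 0.054 m and value of joint carriage above 0.041 m), for 0.2 s.
4. the master has been turned a quarter turn clockwise with the gear in mesh (all of step 2 and horizontal distance between gear_12_centre and master_centre below 0.054 m and value of joint master between 1.27 and 1.87 rad), for 0.2 s.
At the end, for the whole second after the job is handed in: Old gear flat in the tray (within 40 mm of its middle each way); 12-tooth gear flat on the post, released, at rest; carriage at most 4 mm short of home, gear and master axes under 54 mm apart; bar within 0.3 rad of square; the other two gears upright in the rack (0.27 rad) (all of step 1 and all of step 4 and value of joint carriage above 0.041 m and linear speed of each of gear_12, gear_old below 0.02 m/s and contact force between the fingers and gear_12 below 0.1 N and contact force between the fingers and gear_old below 0.1 N and angle between the z axis of each of gear_10_centre, gear_14_centre and the z axis of tester, either way round above 1.3 rad); the robot touches nothing.
It fails at once if the small gear in the rack is pulled out or shoved (more than 25 mm) (distance of gear_10_centre from where it was at the start of the episode above 0.025 m).
It fails at once if the large gear in the rack is pulled out or shoved (more than 25 mm) (distance of gear_14_centre from where it was at the start of the episode above 0.025 m).
It fails at once if the oil can is knocked or moved (more than 20 mm) (distance of oil_can from where it was at the start of the episode above 0.02 m).
It fails at once if the thread spool is knocked or moved (more than 20 mm) (distance of spool from where it was at the start of the episode above 0.02 m).
It fails at once if the tape roll is knocked or moved (more than 20 mm) (distance of tape from where it was at the start of the episode above 0.02 m).
It also fails if it takes over 72 s, if anything falls off the work surface, if the arm or the gripper's body presses on something with over 40 N, if the wrist force passes 120 N, or if a joint passes its speed limit or range.

## Working session

There is one attempt and no reset: what is moved stays moved. The work goes in short steps, each a Python script; the robot and the scene stay as the last script left them, time stands still between calls to the robot, and variables do not carry over. Pictures are saved under pics/ and viewed, at most 10 in all, crops included, and the job is handed in when it is done.

```bash
mkdir -p pics; ls; python3 - <<'E'
from cell import *
import cv2
for n in ["scene","top"]:
    im=camera(n); cv2.imwrite(f"pics/{n}0.png",cv2.cvtColor(im,cv2.COLOR_RGB2BGR)); c=get_calibration(n); print(n,c)
s=read_state(); print(s)
E
```

```text
pics
scene {'fx': 440.8688853139642, 'fy': 440.8688853139642, 'cx': 322.92979239829685, 'cy': 202.85692851127618, 'R': array([[ 0.66041444, -0.75086473, -0.007411  ],
       [-0.5854924 , -0.50873338, -0.63118064],
       [ 0.47016106,  0.4211799 , -0.77560046]]), 't': array([-0.33346462,  0.37378579,  0.8354885 ])}
top {'fx': 437.65513806165814, 'fy': 437.65513806165814, 'cx': 324.88575654003205, 'cy': 198.65394177165396, 'R': array([[ 0.0092334 , -0.99983114,  0.01588833],
       [-0.98575222, -0.01176976, -0.16779163],
       [ 0.1679503 , -0.01411267, -0.98569444]]), 't': array([-0.00635182,  0.52121019,  1.26770932])}
{'time': 0.1, 'qpos': array([-78.31087884,  36.05274037,   2.20125056,  86.99086507,
        -1.54588354,  57.0833654 ,  -1.1467492 ]), 'joint_velocities': array([ 0.02357335, -0.13169982, -0.0123493 , -0.09134139, -0.01894016,
        0.0170965 , -0.03606133]), 'tau': array([ 2.04711439e-03, -5.64547992e+01,  1.23034202e+00, -1.93976194e+01,
        1.12963887e-02,  5.43280737e-03, -1.83685557e-05]), 'position': array([0.17308015, 0.62598889, 0.25248713]), 'tcp_rot': array([-1.79902668e+02,  1.00596534e-03,  1.64541763e+02]), 'wrist_force': array([ 0.42203588, -0.03240375, -0.2413323 ]), 'ft_torque': array([ 0.07426533, -0.03834735,  0.02290914]), 'finger_force': 0.0, 'width': 0.08510921812835961}
```

View pics/scene0.png

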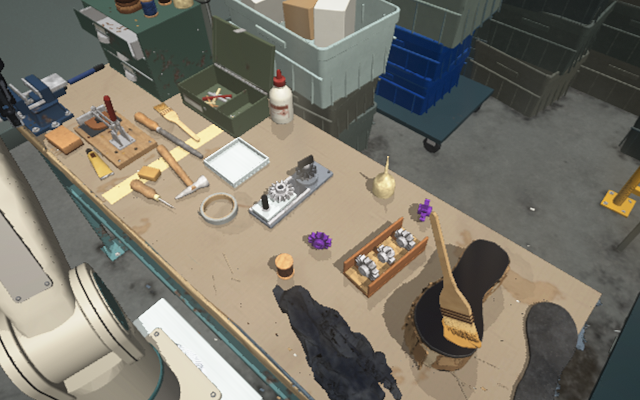

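View pics/top0.png

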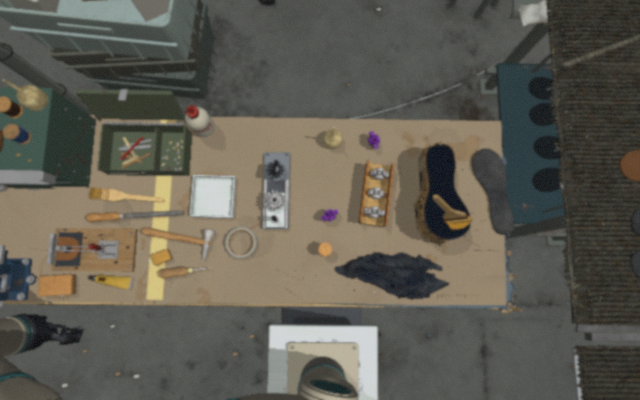

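```bash
cat > h.py <<'E'
from cell import *
import numpy as np, cv2
def ray(c,u,v,z):
    "pixel -> world point on plane z"
    R,t=np.array(c["R"]),np.array(c["t"]); o=-R.T@t
    d=R.T@np.array([(u-c["cx"])/c["fx"],(v-c["cy"])/c["fy"],1.]); return o+d*(z-o[2])/d[2]
def proj(c,X):
    p=np.array(c["R"])@np.array(X)+c["t"]; return np.array([c["fx"]*p[0]/p[2]+c["cx"],c["fy"]*p[1]/p[2]+c["cy"]])
def snap(name,cam="wrist"):
    c=get_calibration(cam); im=camera(cam); bgr=cv2.cvtColor(im,cv2.COLOR_RGB2BGR); cv2.imwrite(f"pics/{name}.png",bgr); np.save(f"pics/{name}.npy",{k:np.array(v) for k,v in c.items()},allow_pickle=True); return bgr,c
def load(name): return cv2.imread(f"pics/{name}.png"),np.load(f"pics/{name}.npy",allow_pickle=True).item()
E
python3 - <<'E'
from h import *
np.set_printoptions(precision=3,suppress=True)
c=get_calibration("top")
for n,u,v,z in [("tray",212,197,.02),("master",276,168,.06),("post",274,201,.05),("tester c1",263,153,.012),("tester c2",289,228,.012),("rack",376,194,.052),("oil",333,138,.05),("spool",325,249,.05),("tape",240,242,.018),("pur1",374,141,.02),("pur2",330,215,.02),("brush",455,214,.1)]:
    print(n,ray(c,u,v,z))
c=get_calibration("wrist"); R=c["R"]; print(c, -R.T@c["t"])
s=read_state()
for p in [(0.62,.12,.36),(0.62,-.12,.36)]:
  for yaw in (0,90,180,-90): print(p,yaw,ik(p,[180,0,yaw]))
E
```

```text
tray [0.526 0.342 0.02 ]
master [0.61  0.146 0.06 ]
post [0.511 0.151 0.05 ]
tester c1 [0.669 0.193 0.012]
tester c2 [0.435 0.107 0.012]
rack [ 0.536 -0.153  0.052]
oil [ 0.709 -0.024  0.05 ]
spool [ 0.371 -0.002  0.05 ]
tape [0.391 0.252 0.018]
pur1 [ 0.71  -0.153  0.02 ]
pur2 [ 0.475 -0.017  0.02 ]
brush [ 0.472 -0.373  0.1  ]
{'fx': 343.9693295279968, 'fy': 343.9693295279968, 'cx': 322.4920893526758, 'cy': 201.75603357748108, 'R': array([[ 0.266,  0.964, -0.002],
       [ 0.911, -0.25 ,  0.328],
       [ 0.316, -0.089, -0.945]]), 't': array([-0.648, -0.044,  0.382])} [0.092 0.648 0.374]
(0.62, 0.12, 0.36) 0 [-40.086  36.241  48.815  82.357 -27.598  73.826 -79.131]
(0.62, 0.12, 0.36) 90 [-31.988  32.151  32.1    82.114 -17.434  70.709   1.908]
(0.62, 0.12, 0.36) 180 [-19.154  29.554   9.474  81.7    -4.984  69.155  80.884]
(0.62, 0.12, 0.36) -90 [ -2.94   30.103 -17.779  81.157   9.368  70.188 158.355]
(0.62, -0.12, 0.36) 0 [-22.001  39.685  58.618  82.464 -34.056  76.778 -51.614]
(0.62, -0.12, 0.36) 90 [-13.625  33.59   39.009  82.223 -21.511  71.747  27.423]
(0.62, -0.12, 0.36) 180 [ -5.51   30.836  23.739  81.97  -12.698  69.838 109.618]
(0.62, -0.12, 0.36) -90 [ -24.185   42.673   65.636   82.522  -38.895   79.54  -137.482]
```

```bash
python3 - <<'E'
from h import *
np.set_printoptions(precision=3,suppress=True)
print("brush tip",ray(get_calibration("scene"),436,213,.33))
print(proj(get_calibration("top"),ray(get_calibration("scene"),436,213,.33)))
movep([0.53,0.16,0.27],[180,0,180]); a,c=snap("w_tester"); print(read_state()["time"])
movep([0.53,-0.10,0.27],[180,0,180]); b,c=snap("w_rack"); print(read_state()["time"], read_state()["position"])
cv2.imwrite("pics/both.png",np.hstack([a[:, 120:520],b[:,120:520]]))
E
```

```text
brush tip [ 0.482 -0.261  0.33 ]
[437.549 195.932]
2.2583
3.325 [ 0.531 -0.097  0.27 ]
```

View pics/both.png

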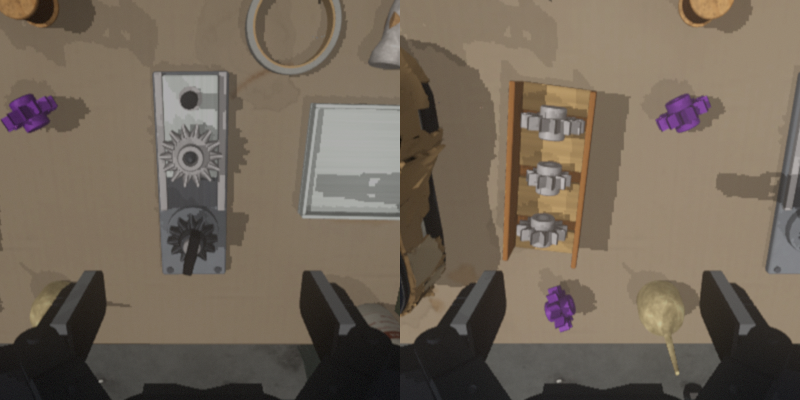

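```bash
python3 - <<'E'
from h import *
a,_=load("w_tester"); b,_=load("w_rack")
A=cv2.resize(a[75:275,265:355],None,fx=3,fy=3,interpolation=cv2.INTER_CUBIC)
B=cv2.resize(b[75:275,215:325],None,fx=3,fy=3,interpolation=cv2.INTER_CUBIC)
cv2.imwrite("pics/zoom.png",np.hstack([A,B]))
g=cv2.cvtColor(a,cv2.COLOR_BGR2GRAY)
n,l,st,ce=cv2.connectedComponentsWithStats((g[75:275,280:345]<60).astype(np.uint8))
for i in range(1,n):
    if st[i,4]>25: print(st[i],ce[i]+[280,75])
E
```

```text
[ 21  17  16  17 203] [308.97536946  99.73891626]
[   8  141   49   59 1331] [313.53643877 240.89406461]
```

View pics/zoom.png

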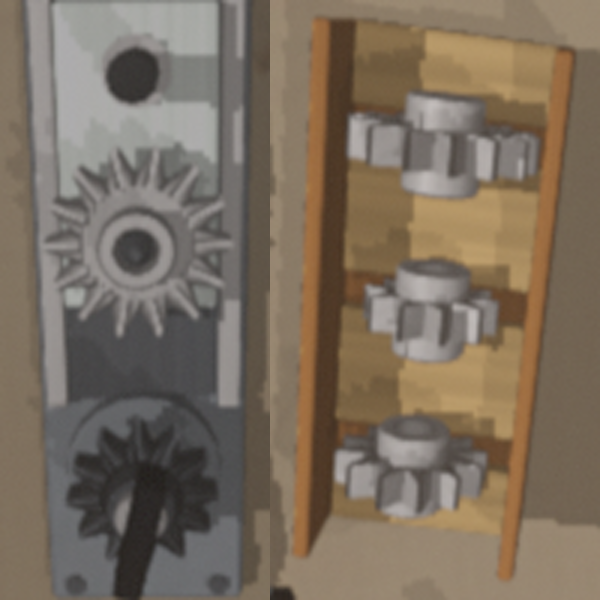

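```bash
python3 - <<'E'
from h import *
np.set_printoptions(precision=4,suppress=True)
_,a=load("w_tester"); _,b=load("w_rack")
zl=lambda X,Y,z: ray(a,265+X/3,75+Y/3,z)
zr=lambda X,Y,z: ray(b,215+(X-270)/3,75+Y/3,z)
post=zl(136,249,.062); hd=zl(133,75,.072); print("post",post,"handle",hd,"d",np.linalg.norm((post-hd)[:2]))
u=(post-hd)[:2]; print("tester yaw",np.degrees(np.arctan2(u[1],u[0])))
# base plate left/right edges
for y in (120,380): pass
k=zl(152,465,.086); print("knob near end",k)
for i in (.0935,): print("master", post[:2]+i*u/np.linalg.norm(u))
C=[zr(313,18,.052),zr(575,50,.052),zr(293,553,.052),zr(513,578,.052)]
print(np.array(C)); cen=np.mean(C,0); ax=(C[2]+C[3]-C[0]-C[1])[:2]; yaw=np.degrees(np.arctan2(ax[1],ax[0])); print("rack",cen,np.linalg.norm(ax)/2,yaw)
e=ax/np.linalg.norm(ax)
print("slots",[cen[:2]+s*e*.06 for s in (-1,1)])
for n,p,z in [("14",(444,145),.068),("10",(427,312),.052),("12",(405,490),.06)]: print(n,zr(*p,z))
c=get_calibration("wrist")
print("g12 boss near end, z~.036+.013",zr(412,430,.045))
# tray
g=cv2.imread("pics/w_tester.png")
ct=get_calibration("top"); im=cv2.cvtColor(camera("top"),cv2.COLOR_RGB2HSV); m=((im[...,1]<60)&(im[...,2]>120)).astype(np.uint8)
m[:,:180]=0;m[:,245:]=0;m[:165]=0;m[225:]=0
ctr=max(cv2.findContours(m,0,1)[0],key=cv2.contourArea); r=cv2.minAreaRect(ctr); print(r, ray(ct,*r[0],.012), [ray(ct,*q,.02) for q in cv2.boxPoints(r)])
E
```

```text
post [0.5148 0.1488 0.062 ] handle [0.4603 0.1487 0.072 ] d 0.054524599408682366
tester yaw 0.07948882923293145
knob near end [0.5803 0.1542 0.086 ]
master [0.6083 0.1489]
[[ 0.4453 -0.1854  0.052 ]
 [ 0.4545 -0.1041  0.052 ]
 [ 0.632  -0.2088  0.052 ]
 [ 0.6422 -0.1277  0.052 ]]
rack [ 0.5435 -0.1565  0.052 ] 0.18866876095135754 -7.138031051720561
slots [array([ 0.484, -0.149]), array([ 0.603 , -0.1639])]
14 [ 0.4821 -0.1442  0.068 ]
10 [ 0.5396 -0.1547  0.052 ]
12 [ 0.6025 -0.1643  0.06  ]
g12 boss near end, z~.036+.013 [ 0.5857 -0.1634  0.045 ]
((212.70440673828125, 196.1160125732422), (46.409446716308594, 44.30709457397461), 3.012787342071533) [0.5305 0.3423 0.012 ] [array([0.4642, 0.4101, 0.02  ]), array([0.601 , 0.4114, 0.02  ]), array([0.5952, 0.2693, 0.02  ]), array([0.4584, 0.2705, 0.02  ])]
```

```bash
python3 - <<'E'
from h import *
np.set_printoptions(precision=4,suppress=True)
command_gripper(.045,60)
movep([0.5148,0.1488,0.14],[180,0,180])
line_to([0.5148,0.1488,0.0735],feed=.1); print(read_state()["wrist_force"],read_state()["position"])
command_gripper(.015,60); s=read_state(); print(s["width"],s["finger_force"])
line_to([0.5148,0.1488,0.135],feed=.12); s=read_state(); print(s["width"],s["wrist_force"],s["time"])
if s["width"]>.02:
    line_to([0.53,0.342,0.135],feed=.3)
    line_to([0.53,0.342,0.053],feed=.1); print(read_state()["wrist_force"])
    command_gripper(.05); line_to([0.53,0.342,0.2],feed=.25)
snap("after_tray"); 
snap("scene1","scene"); print(read_state()["time"])
a,_=load("after_tray"); b,_=load("scene1")
cv2.imwrite("pics/v5.png",np.hstack([a[:,120:520],cv2.resize(b[130:230,190:350],(400,250))[:, :]]) if 0 else np.hstack([a[:,120:520],cv2.resize(b[100:260,180:340],(400,400))]))
E
```

```text
[ 0.3348  1.0544 -0.0593] [0.5153 0.1487 0.0739]
0.022093663960442003 58.656853158026934
0.022198863389422858 [ 0.5897 -0.1333 -1.3061] 6.75
[ 0.032  -0.5085 -0.3311]
9.7417
```

View pics/v5.png

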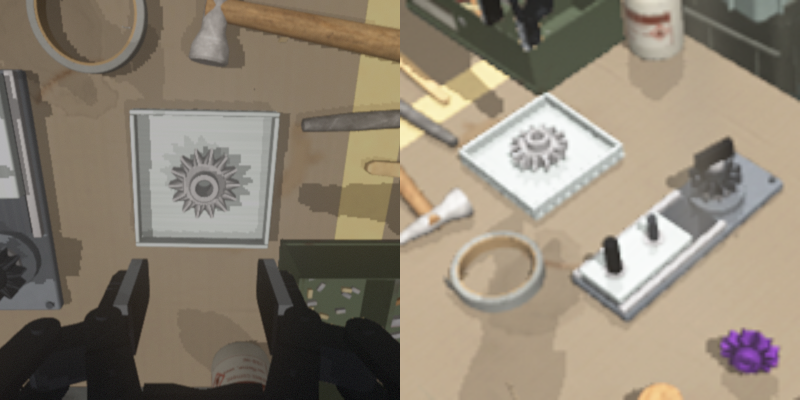

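```bash
cat >> h.py <<'E'
from scipy.spatial.transform import Rotation as Ro
def tilt(yaw,t): return (Ro.from_euler('y',-t,degrees=True)*Ro.from_euler('xyz',[180,0,yaw],degrees=True)).as_euler('xyz',degrees=True)
E
python3 - <<'E'
from h import *
np.set_printoptions(precision=4,suppress=True)
o=[180,0,82.9]; g=np.array([.6028,-.1640]); T=tilt(90,32)
for p,q in [((*g,.17),o),((*g,.0725),o),((.575,.03,.16),T),((.575,.03,.062),T)]: print(ik(p,q))
command_gripper(.03,80)
line_to([0.53,0.25,0.22],feed=.3)
movep([*g,.17],o); snap("pre12"); print(read_state()["time"])
im,_=load("pre12"); cv2.imwrite("pics/v6.png",im[60:,100:540])
E
```

```text
[ -3.2713  42.0957  26.9089  96.2812 -24.2926  47.5162  27.2183]
[  1.3878  48.761   18.9018  99.1096 -24.3501  36.2145  27.0665]
[  30.8171   46.0288  -60.6013  131.1938  111.0011   46.1947 -110.8441]
[  29.6151   62.5785  -60.7578  133.089   124.5426   60.0956 -116.9897]
12.15
```

View pics/v6.png

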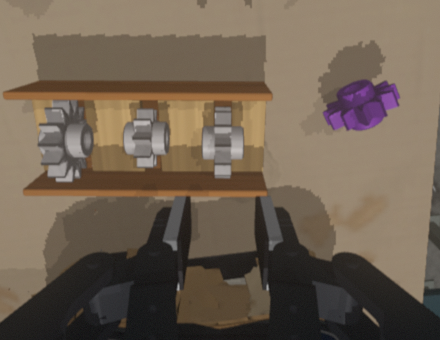

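```bash
python3 - <<'E'
from h import *
np.set_printoptions(precision=1,suppress=True)
def tl(yaw,t,ax): return (Ro.from_euler(ax,t,degrees=True)*Ro.from_euler('xyz',[180,0,yaw],degrees=True)).as_euler('xyz',degrees=True)
print(read_state()["qpos"])
for x in (.54,.6):
  for yaw,ax in ((90,'y'),(0,'x'),(180,'x')):
    for t in (-25,-32,25,32):
      print(x,yaw,ax,t,[ik([x,.02,z],tl(yaw,t,ax)) for z in (.16,.062)])
E
```

```text
[ -4.1  42.4  28.1  96.3 -25.5  47.8  28.3]
0.54 90 y -25 [array([ 32.8,  43. , -60.6, 130.5,  97.7,  41.2, -99.8]), array([  31.1,   59.3,  -60.7,  133.1,  114.9,   54. , -111.2])]
0.54 90 y -32 [array([  31.9,   44.3,  -60.6,  136.4,  114.5,   46.4, -116.2]), array([  30.3,   62.5,  -60.8,  138.4,  127.1,   62.9, -121.4])]
0.54 90 y 25 [array([-19.6,  49.5,  28.6,  88.4, -20.2,  73.4,  15.3]), array([-18. ,  56.7,  25.4,  90.2, -22.7,  64.4,  16.5])]
0.54 90 y 32 [array([-18.4,  53.5,  28.5,  82.4, -19.4,  82.4,  14.7]), array([-17.1,  60.5,  25.6,  83.7, -21.4,  73.9,  15.2])]
0.54 0 x -25 [array([-55.5,  59.7,  68.9, 108.5, -39.7,  48.8, -63.4]), array([-53.4,  68.3,  63.5, 110.4, -51.5,  42.5, -58.1])]
0.54 0 x -32 [array([-59.6,  66.7,  74.6, 107.4, -40.3,  51.4, -64.5]), array([-58.2,  75.4,  69.7, 108.8, -51.4,  46.4, -61. ])]
0.54 0 x 25 [array([-14. ,  43.8,  38. , 109.7, -59.3,  61.4, -29.6]), array([  1.4,  48.3,  12.7, 111.2, -56.8,  41.9, -29.6])]
0.54 0 x 32 [array([ -8. ,  45.1,  34.1, 108.8, -61.3,  65.8, -25.7]), array([  5. ,  50.6,  12.7, 109.9, -60.4,  48.6, -23.
[... 1405 characters left out ...]
 -8. ,  53.8,  27.8, 101.9, -62.5,  55.1, -29.5])]
0.6 0 x 32 [array([ -8.3,  48.6,  34.6,  99.4, -61.2,  69.7, -31.5]), array([  4.1,  53.1,  12.7, 100.4, -56.5,  52.3, -31.6])]
0.6 180 x -25 [array([-28.7,  43.6,  18.8,  98.4,  15.6,  46.9,  64.4]), array([-29.4,  52.5,  20.2, 100.4,  13.6,  36.8,  62.7])]
0.6 180 x -32 [array([-33.3,  46.4,  21.8,  97.4,  19.7,  49.8,  59.1]), array([-33.9,  55.3,  22.8,  98.8,  18. ,  40.4,  56.4])]
0.6 180 x 25 [array([ 19.2,  42.5, -17.4,  99.2, -19.2,  44. , 110.3]), array([ 19.7,  51.2, -18.3, 101.1, -19.1,  34.1, 113.9])]
0.6 180 x 32 [array([ 25.1,  45.2, -22.1,  98.3, -22.7,  46. , 115.4]), array([ 25.6,  54.1, -23.1,  99.7, -21.9,  36.8, 119.1])]
```

```bash
python3 - <<'E'
from h import *
np.set_printoptions(precision=4,suppress=True)
o=[180,0,82.9]; g=np.array([.6028,-.1640])
line_to([*g,.0725],feed=.12); s=read_state(); print(s["position"],s["wrist_force"])
command_gripper(.006,80); s=read_state(); print(s["width"],s["finger_force"],s["wrist_force"])
line_to([*g,.19],feed=.2); s=read_state(); print(s["width"],s["wrist_force"],s["time"])
T=tilt(90,-30)
if s["width"]>.009:
    movep([.552,.045,.15],T); print(read_state()["time"]); 
    line_to([.552,.045,.068],feed=.15)
    for z in (.066,.064,.062,.060,.058):
        line_to([.552,.045,z],feed=.05); f=read_state()["wrist_force"]; print(z,f)
        if abs(f[2])>4: break
    snap("lean","scene")
E
```

```text
[ 0.6033 -0.1643  0.0732] [-0.0702 -0.7363  0.2573]
0.009186588803822247 78.46301656667492 [1.1743 0.2566 5.0932]
0.009065539965417575 [-0.1233  1.017  -1.6754] 14.1583
15.0417
0.066 [-0.3695  0.0147 -1.4294]
0.064 [ 0.1467  0.2352 -0.4001]
0.062 [ 0.185   1.016  -0.2662]
0.06 [-0.0645 -0.6911 -0.7359]
0.058 [0.1533 0.8454 4.6015]
```

```bash
python3 - <<'E'
from h import *
np.set_printoptions(precision=4,suppress=True)
command_gripper(.085); hold(.2)
d=Ro.from_euler('xyz',tilt(90,-30),degrees=True).as_matrix()[:,2]; p=read_state()["position"]
line_to(p-d*.12,feed=.25); movep([.56,.045,.24],[180,0,180]); print(read_state()["time"])
snap("flat"); im,c=load("flat"); cv2.imwrite("pics/v7.png",im)
E
```

```text
19.8
```

View pics/v7.png

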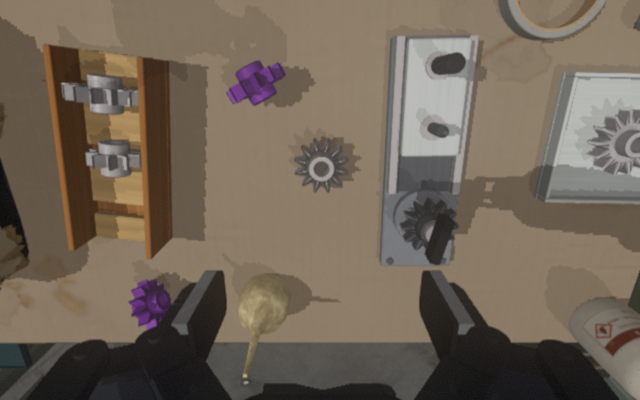

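```bash
python3 - <<'E'
from h import *
np.set_printoptions(precision=4,suppress=True)
im,c=load("flat"); c={k:(v.item() if v.ndim==0 else v) for k,v in c.items()}
hsv=cv2.cvtColor(im,cv2.COLOR_BGR2HSV)
m=((hsv[...,1]<70)).astype(np.uint8); m[:130]=0;m[205:]=0;m[:,:285]=0;m[:,360:]=0
ct=max(cv2.findContours(m,0,1)[0],key=cv2.contourArea); M=cv2.moments(ct); print("mask c",M["m10"]/M["m00"],M["m01"]/M["m00"],M["m00"],cv2.boundingRect(ct))
g=cv2.cvtColor(im,cv2.COLOR_BGR2GRAY)
br=((g>165)&(hsv[...,1]<70)).astype(np.uint8); br[:145]=0;br[190:]=0;br[:,:300]=0;br[:,345:]=0
ct2=cv2.findContours(br,0,1)[0]; ct2=max(ct2,key=cv2.contourArea) ; e=cv2.minEnclosingCircle(ct2); print("boss",e)
P=ray(c,*e[0],.032); print("boss world",P,"mask world",ray(c,M["m10"]/M["m00"],M["m01"]/M["m00"],.02))
an=np.radians(np.arange(0,360,1))
def phase(img,c,C,z,r,fn):
    v=np.array([cv2.getRectSubPix(img,(1,1),tuple(map(float,proj(c,[C[0]+r*np.cos(a),C[1]+r*np.sin(a),z]))))[0,0] for a in an]).astype(float)
    F=np.fft.fft(v)[12]; return abs(F)/len(v),np.degrees(-np.angle(F))/12%30
for r in (.021,.023,.025,.027): print("gear max-saturation(gap) phase",r,phase(hsv[...,1].copy(),c,P,.022,r,0))
# bar from w_tester
a,ca=load("w_tester"); ga=cv2.cvtColor(a,cv2.COLOR_BGR2GRAY)
ca={k:(v.item() if v.ndim==0 else v) for k,v in ca.items()}
Mc=(.6083,.1489)
for r in (.021,.023,.025,.027): print("master bright(gap)",r,phase(ga,ca,Mc,.050,r,0))
k=(ga<38).astype(np.uint8); k[:222]=0;k[285:]=0;k[:,:295]=0;k[:,335:]=0
ct=max(cv2.findContours(k,0,1)[0],key=cv2.contourArea); r=cv2.minAreaRect(ct); bp=cv2.boxPoints(r); W=np.array([ray(ca,*q,.086) for q in bp]); print(r); print(W)
E
```

```text
mask c 322.00018264840185 167.00669710806696 5475.0 (285, 130, 75, 75)
boss ((311.0, 172.0), 9.999999747378752e-05)
boss world [0.5581 0.0327 0.032 ] mask world [0.556  0.0435 0.02  ]
gear max-saturation(gap) phase 0.021 (np.float64(1.7736520024768059), np.float64(29.23057106887926))
gear max-saturation(gap) phase 0.023 (np.float64(1.5663642288695836), np.float64(29.980561358663433))
gear max-saturation(gap) phase 0.025 (np.float64(1.0250586644748252), np.float64(28.738164228612494))
gear max-saturation(gap) phase 0.027 (np.float64(0.6721236537118457), np.float64(20.4807708591419))
master bright(gap) 0.021 (np.float64(1.263786932514671), np.float64(2.091415712850074))
master bright(gap) 0.023 (np.float64(2.781254096440687), np.float64(17.133756954405605))
master bright(gap) 0.025 (np.float64(6.4279749607791095), np.float64(17.029697130819564))
master bright(gap) 0.027 (np.float64(5.881859546032365), np.float64(16.898950582628842))
((315.3793029785156, 234.05172729492188), (8.913375854492188, 6.870728015899658), 21.801406860351562)
[[0.5863 0.1486 0.086 ]
 [0.5795 0.1511 0.086 ]
 [0.583  0.1592 0.086 ]
 [0.5898 0.1567 0.086 ]]
```

```bash
python3 - <<'E'
from h import *
im,c=load("flat"); z=cv2.resize(im[127:207,281:361],(480,480),interpolation=cv2.INTER_CUBIC)
cv2.imwrite("pics/v8.png",z)
E
```

```text
(no output)
```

View pics/v8.png

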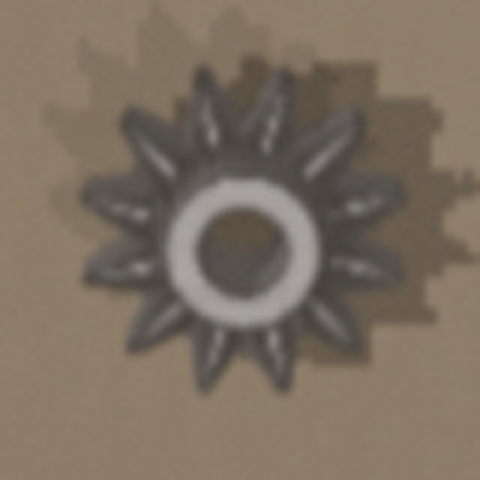

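```bash
python3 - <<'E'
from h import *
np.set_printoptions(precision=4,suppress=True)
im,c=load("flat"); P=ray(c,321.2,168.7,.032); print(P)
command_gripper(.045,50)
movep([P[0],P[1],.11],[180,0,180]); line_to([P[0],P[1],.0455],feed=.12)
command_gripper(.015,50); s=read_state(); print(s["width"],s["position"],s["wrist_force"])
line_to([P[0],P[1],.15],feed=.25); s=read_state(); print(s["width"],s["time"])
if s["width"]>.018:
    o=[180,0,178]
    line_to([.5148,.1488,.15],o,feed=.2); line_to([.5148,.1488,.118],feed=.15)
    for z in (.112,.106,.1,.094,.088,.083,.079,.0755):
        line_to([.5148,.1488,z],feed=.08); f=read_state()["wrist_force"]; print(z,f)
        if np.linalg.norm(f)>12: break
print(read_state()["time"])
E
```

```text
[0.5548 0.0427 0.032 ]
0.022221041902121593 [0.5557 0.0429 0.0468] [0.7718 0.0582 5.1075]
0.02273812400747104 22.4917
0.112 [ 1.7564 -0.1802 -1.5858]
0.106 [ 0.3175  1.2174 -0.5494]
0.1 [-0.4371 -0.5243 -1.1081]
0.094 [ 1.3779 -0.0977 -1.9026]
0.088 [ 0.5232  0.0804 -0.5574]
0.083 [ 1.6794 -0.3992 -1.0947]
0.079 [ 0.6424  0.6444 -1.0085]
0.0755 [ 1.3353  1.404  -2.2919]
25.575
```

```bash
python3 - <<'E'
from h import *
np.set_printoptions(precision=4,suppress=True)
line_to([.5148,.1488,.0745],feed=.05); command_gripper(.045); line_to([.5148,.1488,.125],feed=.2)
line_to([.4600,.1488,.125],[180,0,180],feed=.2)
snap("placed"); im,c=load("placed"); print(proj(c,[.5148,.1488,.06]))
cv2.imwrite("pics/v9.png",cv2.resize(im[100:350,170:470],(720,600)))
line_to([.4600,.1488,.070],feed=.15); print(read_state()["wrist_force"])
command_gripper(.006,60); s=read_state(); print(s["width"],s["wrist_force"],s["time"])
E
```

```text
[323.6146 312.9015]
[ 0.8795 -1.2491  0.5595]
0.01393063685057219 [-0.1343 -1.3983  6.508 ] 27.9417
```

View pics/v9.png

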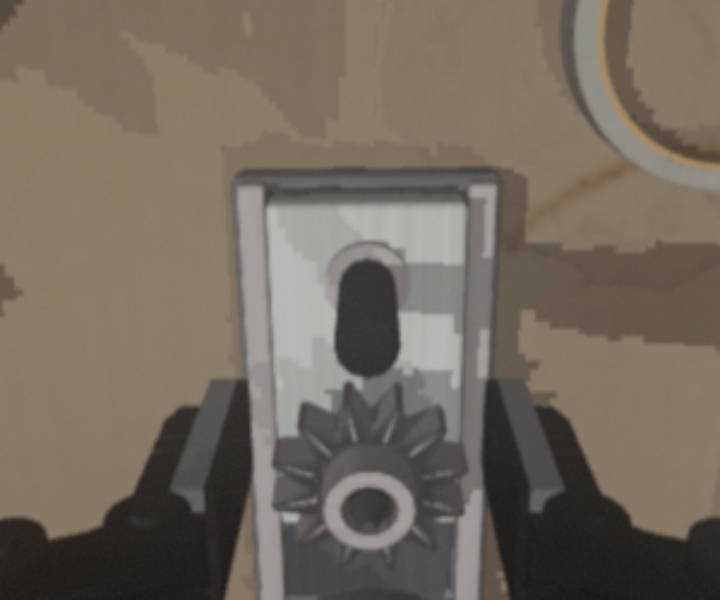

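```bash
python3 - <<'E'
from h import *
np.set_printoptions(precision=4,suppress=True)
p=read_state()["position"]; x0=.4600; 
for d in list(np.arange(.005,.046,.005)):
    line_to([x0+d,.1488,.070],feed=.06); s=read_state(); print(round(d,3),s["position"][0]-p[0],s["wrist_force"])
    if abs(s["wrist_force"][0])>30: break
snap("pushed"); print(s["time"])
im,_=load("pushed"); cv2.imwrite("pics/v10.png",cv2.resize(im[120:400,170:470],(640,597)))
E
```

```text
0.005 0.004251812860462056 [-2.1516 -1.114   8.69  ]
0.01 0.009077569807815378 [-2.2073  0.0664  8.5367]
0.015 0.014044827406596239 [-2.7491 -0.6926  8.3475]
0.02 0.019072869979420926 [-2.6069 -0.5602  8.8766]
0.025 0.02406099456867622 [-1.4729 -0.5787  7.2313]
0.03 0.02906317122421903 [-1.8211 -0.3608  8.2205]
0.035 0.03410008193450165 [-2.7279  0.2063  8.9996]
0.04 0.039086854316178254 [-1.9597  0.1988  7.5235]
0.045 0.044034892348408405 [-2.6116  0.5842  7.0877]
30.1917
```

```bash
python3 - <<'E'
from h import *
np.set_printoptions(precision=4,suppress=True)
for d in (.046,.047,.048,.049,.050):
    line_to([.46+d,.1488,.070],feed=.04); s=read_state(); print(d,s["position"][0],s["wrist_force"])
    if abs(s["wrist_force"][0])>15: break
command_gripper(.045); line_to([.505,.1488,.13],feed=.2)
movep([.60,.1488,.17],[180,0,180]); 
im,c=snap("pre_knob"); print(s["time"],proj(c,[.6083,.1489,.086]),proj(c,[.5598,.1489,.06]))
cv2.imwrite("pics/v10.png",cv2.resize(im[150:400,220:420],(480,600)))
E
```

```text
0.046 0.505221773213442 [-1.9822 -0.4628  7.981 ]
0.047 0.505816508992642 [-3.1291 -0.0549  8.4519]
0.048 0.5058618227423842 [-5.7774  0.0235 11.7177]
0.049 0.5059158957661579 [-7.5262 -0.3122 13.2746]
0.05 0.5059298551966069 [-9.2217 -0.2378 14.0288]
31.4917 [324.5553 234.3809] [324.5466 152.6306]
```

View pics/v10.png

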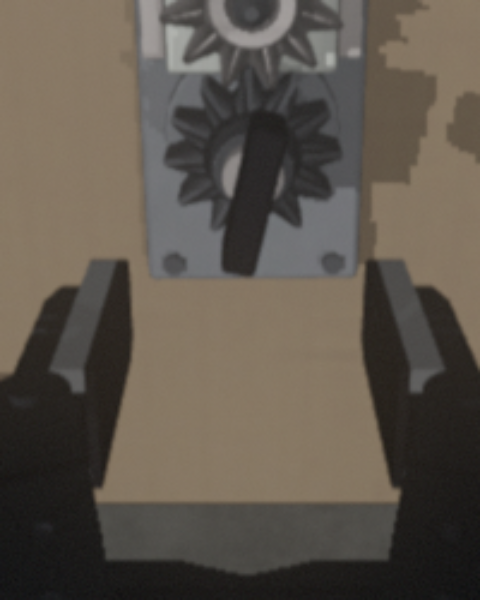

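```bash
python3 - <<'E'
from h import *
np.set_printoptions(precision=4,suppress=True)
_,c=load("pre_knob"); f=lambda X,Y: ray(c,220+X/2.4,150+Y/2.4,.086)
a,b=f(267,122),f(239,272); u=b-a; th=-np.degrees(np.arctan2(u[1],u[0])); print(a,b,(a+b)/2,np.linalg.norm(u),th)
m=[.6088,.1488]; y0=180-np.clip(th,8,18)
command_gripper(.035,40)
movep([*m,.14],[180,0,y0]); line_to([*m,.0915],feed=.12); print(read_state()["wrist_force"])
command_gripper(.004,40); s=read_state(); print(s["width"],s["position"],s["wrist_force"])
for y in np.linspace(y0,89,9)[1:]:
    line_to([*m,.0915],[180,0,y],feed=.05); s=read_state(); print(y,s["tcp_rot"][2],s["wrist_force"],s["ft_torque"],s["time"])
    if np.linalg.norm(s["wrist_force"])>40: break
E
```

```text
[0.5853 0.1531 0.086 ] [0.6295 0.1456 0.086 ] [0.6074 0.1493 0.086 ] 0.04483271536702365 9.542599365803902
[0.8656 0.139  1.0648]
0.008998138050431847 [0.6095 0.1498 0.0928] [-0.9832  1.8182  6.2812]
160.27522555492158 160.29357304071678 [-1.725   1.6996  7.0267] [ 0.3182  0.2453 -0.0259] 34.625
150.09305047564706 150.11225575118766 [-0.7595  1.0487  6.6583] [0.2563 0.2584 0.0268] 34.95
139.91087539637255 139.93113787966823 [-0.9488  1.891   6.9084] [ 0.2125  0.2809 -0.0782] 35.275
129.72870031709806 129.74713908354113 [-1.8119  1.3341  6.9901] [ 0.1514  0.338  -0.0014] 35.6
119.54652523782353 119.56143450652053 [-2.9024  1.1828  7.554 ] [0.1275 0.3359 0.0337] 35.925
109.36435015854903 109.38108772279467 [-0.9663  1.3197  7.5238] [ 0.1223  0.4226 -0.039 ] 36.25
99.18217507927451 99.20096658982635 [-2.1621  1.5065  7.0461] [ 0.1255  0.5061 -0.0324] 36.575
89.0 89.0174581115448 [-2.303   0.5018  8.2221] [ 0.13    0.593  -0.0463] 36.9
```

```bash
python3 - <<'E'
from h import *
np.set_printoptions(precision=4,suppress=True)
command_gripper(.035); line_to([.6088,.1488,.16],feed=.15); movep([.53,.16,.27],[180,0,180])
im,c=snap("final"); g=cv2.cvtColor(im,cv2.COLOR_BGR2GRAY)
u,v=proj(c,[.6088,.1488,.086]).round().astype(int); print(u,v)
m=np.zeros_like(g); m[v-35:v+35,u-40:u+40]=(g[v-35:v+35,u-40:u+40]<38); k=max(cv2.findContours(m,0,1)[0],key=cv2.contourArea); r=cv2.minAreaRect(k); print("bar",r,[ray(c,*q,.086)[:2] for q in cv2.boxPoints(r)])
u,v=proj(c,[.505,.1488,.072]).round().astype(int)
m[:]=0; m[v-14:v+14,u-14:u+14]=(g[v-14:v+14,u-14:u+14]<60); M=cv2.moments(m,True); print("handle",ray(c,M["m10"]/M["m00"],M["m01"]/M["m00"],.070))
u,v=proj(c,[.5598,.1488,.06]).round().astype(int)
h=cv2.HoughCircles(cv2.resize(g[v-22:v+22,u-22:u+22],None,fx=4,fy=4),cv2.HOUGH_GRADIENT,1,20,param1=100,param2=15,minRadius=40,maxRadius=62)
for q in (h[0][:3] if h is not None else []): print("boss",ray(c,u-22+q[0]/4,v-22+q[1]/4,.06),q[2]/4)
print(read_state()["time"])
E
```

```text
312 257
bar ((313.0, 249.5), (7.0, 40.0), 90.0) [array([0.5967, 0.1299]), array([0.5967, 0.1691]), array([0.6044, 0.1692]), array([0.6044, 0.1297])]
handle [0.5028 0.149  0.07  ]
boss [0.5597 0.1493 0.06  ] 11.775
39.0083
```

```bash
python3 -c "
from cell import *
print(finish_job())"
```

```text
the job is handed in; nothing more can be done
None
```

I handed the job in at about 39 s, and the hand-in call returned no verdict: the old gear is flat in the tray, the 12-tooth gear is on the post and meshed with the carriage home, and the bar is square across the slide. The last wrist picture confirmed the gear on its post and the bar; I did not re-check the two rack gears and the three bystanders after the last move.

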